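# Feed the wedge magazine home with a push stick

## Robot

A 6-joint arm with a two-finger parallel gripper is mounted at the origin on the work surface. World frame = base frame: x ahead of the robot, y to its left, z up, the work surface at z = 0. Lengths are in m, angles in rad, forces in N, time in s.
With the tool pointing down it reaches from about 0.325 to 0.875 m from the base axis. Payload 4.4 kg.
Tool frame: the origin (TCP) lies on the centre line of the jaws, within the pads' length; the fingertips stand 8 mm ahead of it and the grasp point (between the pads) lies 11 mm behind it; z points along the fingers, y is the line along which they close (so a half turn about z gives the same grasp; the last joint's range is limited). The gripper opens to 85 mm and grips with 20 to 120 N. Pads are 22 mm wide; open, the fingers measure 114 mm over their backs; the gripper's body (76 mm by 85 mm) begins 54 mm behind the grasp point. The pads swing forward as they close: fully open they stand 13 mm farther back than shut.
Start: joints at [-1.333, 0.207, 1.542, -0, 1.393, -0.15], TCP at [0.217, -0.532, 0.239] pointing down, gripper open.
Joint ranges: [-2.73, 2.73], [-0.86, 2.22], [0.23, 2.46], [-1.11, 4.25], [0.08, 2.63], [-2.82, 2.82]. Speed limits (rad/s): [2.79, 2.79, 3.14, 3.14, 3.14, 3.14].

## Interface

Orientations are given as a unit quaternion [w, x, y, z].
In Python, from workcell import get_obs, camera, ticket gives the robot as it stands.
- The arm moves only by the tool carry_out, never from a script. Its arguments are lists of equal length, an entry for each row: "offset": the shift along the tool's x, y, z in cm, a list of three; "dr": the turn, a rotation vector about the tool's x, y, z in degrees, a list of three. In form: {"offset": [[dx, dy, dz], ...], "dr": [[rx, ry, rz], ...]}. A call has 1 to 20 rows; each row is the pose to reach, as a shift and turn from the pose commanded when the call began, along the tool's axes at that moment; what a row does not reach only later rows make up. A row lasts 1/8 s, in which the tool goes at most 62.5 mm and 10.7 degrees, less where a joint would pass 70% of its speed; a pose out of reach is approached as far as the arm can. A call with a gripper value outside its range is refused whole. "grip" is the finger opening in cm, from 0 to 8.54, set as the call begins (left out, the last holds). The fingers move at their own pace and stop on an object; "grip_force" is the grip in N (left out, the last holds). Time passes only in rows, so rows that repeat a pose let the fingers close. It gives the time, the measured TCP pose, the force, the opening and the grip force at its end, in the units of the state.
- get_obs(): the state, without advancing time (a new reading comes with each control period).
- camera(name): name is "side" or "top" or "wrist"; returns a dict with "frame" (400x640x3 uint8, red, green, blue), "intrinsics" (3x3 intrinsics, pixels), "R" (3x3) and "t" (3): a world point X has camera coordinates R X + t. Camera axes: x right, y down, z forward; pixel columns grow to the right and rows downward; lengths in m; the calibration is good to about 2 mm. A picture is of the moment at which its call begins. There is no depth.
- ticket.sign_off(): hands the job in; it is judged then, once.
The state is a dict: "t": time; "qpos": joint angles; "qd": joint speeds; "tau": joint torques, N m; "eef_pos": TCP position; "orientation": TCP orientation; "force": force on the tool from outside, world axes, zero at the start; "wrist_torque": the same for the moment, N m; "finger_gap": finger opening in m; "gripper_force": force on a finger pad.
Only numpy, scipy, OpenCV 4.12 (cv2) and the standard library are available. Lean on these libraries where they do the work, as an engineer would, in place of code of your own. Each camera call takes 0.05 s, during which the arm holds its last target. There are 200 camera calls.

## Task

Pick up the narrow push stick from the bench and use its end to push the black wedge magazine along the press's guide channel until it is fully home against the end stop. Then lay the stick back on the bench, clear of the press and its channel. Do not touch the magazine with the fingers, and leave the broad wooden block where it is.

Things in the scene. Friction and masses are not known exactly. Their poses are not given: they have to be found in the camera images.
- press: Fixed iron hand press with open-topped steel guide channel. Origin: bench top (z 0) under the channel's middle. Channel runs along its y: open mouth y -100 mm, stop face y +100 (30 high); inner width 34 (x -17 to 17), walls 6 thick, tops 18 above bench, floor 4 above bench. Iron base from y +112, 150 wide; head and column from y +150, 305 high, lever higher. Channel within 0.2 rad of world y.
- magazine_mid (a point): Centre of the black steel wedge magazine: loose block 28 mm wide (its x), 60 long (its y, along the channel), 20 high, small wedge crests on top, about 0.18 kg. Lies on the channel floor (centre 14 mm above bench) in the mouth half and slides freely towards the stop. Fully home its centre is at y = +70 mm of the press frame.
- stick_mid (a point): Centre of the push stick: plain pale wooden slat 180 mm long (its x), 18 wide (its y), 50 high (its z), about 0.11 kg, loose, standing on its long narrow edge on the bench (centre 25 mm up). Fits the channel. Gripped from above across the 18 mm in its upper 30 mm, the fingers clear the channel walls. Either end can push.
- block_mid (a point): Centre of the broad wooden block, of the same pale wood, 180 mm long (its x), 50 mm wide (its y) and 50 mm high, loose on the bench (centre 25 mm up). Too wide for the channel; a bystander to leave alone.
Mind the look-alikes: they are no part of the job. Several things look just like the part that bears stick_mid: the one meant starts nearest to the robot's base.

How it is judged:
By the outcome, as a careful person would: the job done as asked, in the order asked, and still so for the second after the job is handed in, with the robot touching nothing.
It also fails if it takes over 48 s, if anything falls off the work surface, if the arm or the gripper's body presses on something with over 40 N, if the wrist force passes 120 N, or if a joint passes its speed limit or range.

## Working session

There is one attempt and no reset: what is moved stays moved. The work goes in short steps, Python scripts to look and compute and a tool call to move; the robot and the scene stay as the last step left them, time stands still between calls to the robot, and variables do not carry over. Pictures are saved under pics/ and viewed, at most 10 in all, crops included, and the job is handed in when it is done.

Besides the shell and the picture viewer there is one more tool, called after "Call:" by a JSON object that holds its "method" and its "body". carry_out: Moves the arm, as the interface text tells. Its arguments: {"type":"object","properties":{"offset":{"type":"array","items":{"type":"array","items":{"type":"number"}}},"dr":{"type":"array","items":{"type":"array","items":{"type":"number"}}},"grip":{"type":"number"},"grip_force":{"type":"number"}},"required":["offset","dr"]}

```bash
mkdir -p pics
cat > h.py <<'E'
import numpy as np, cv2
from workcell import get_obs, camera, ticket
def snap(n,f):
    c=camera(n); cv2.imwrite('pics/'+f,c['frame'][:,:,::-1]); np.savez('pics/'+f[:-4]+'.npz',**{k:np.array(c[k]) for k in('frame','intrinsics','R','t')}); return c
def back(c,uv,z):
    K,R,t=[np.array(c[k]) for k in('intrinsics','R','t')]
    d=R.T@np.linalg.solve(K,[uv[0],uv[1],1]); o=-R.T@t.ravel()
    return o+d*(z-o[2])/d[2]
def proj(c,X):
    p=np.array(c['R'])@np.array(X)+np.array(c['t']).ravel(); q=np.array(c['intrinsics'])@p; return q[:2]/q[2]
E
python3 - <<'E'
from h import *
for n in('top','side'):
    c=snap(n,n+'0.png'); print(n,-np.array(c['R']).T@np.array(c['t']).ravel())
o=get_obs();print(o['eef_pos'],o['orientation'],o['t'])
E
```

```text
top [ 0.32895936 -0.16710538  0.94069408]
side [ 0.1434631  -1.17514478  0.71823446]
[ 0.21728087 -0.5316342   0.2382097 ] [-1.06596531e-03  9.81256539e-01  1.92703057e-01 -2.34585344e-05] 0.1
```

View pics/top0.png

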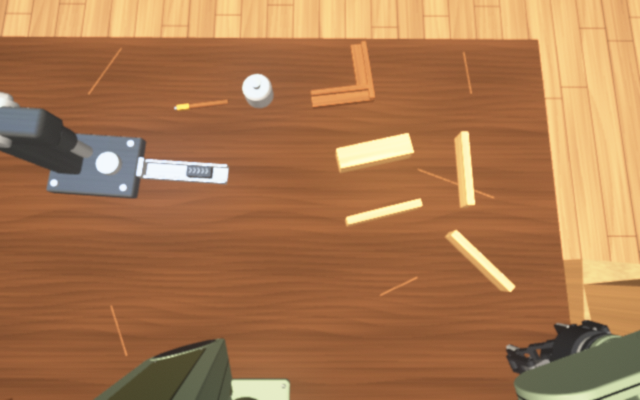

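View pics/side0.png

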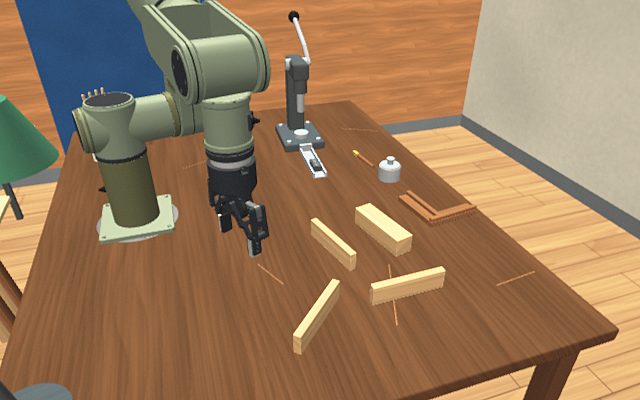

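The top view shows the press at (95,165) and the channel from (140,168) to (228,173), with the magazine near (200,171). Three sticks stand at about (384,212), (465,169) and (480,261), and the broad block is at (375,152).

Run:
```python
from h import *
c=dict(np.load('pics/top0.npz'))
im=c['frame']
for n,uv in dict(A=(384,210),B=(463,168),C=(481,260),blk=(375,150)).items():
    p=back(c,uv,.05);print(n,p,np.hypot(p[0],p[1]))
for n,uv,z in[('mouth L',(228,166),.018),('mouth R',(227,183),.018),('stop a',(144,158),.018),('stop b',(142,180),.018),('mag l',(187,170),.024),('mag r',(212,171),.024)]:
    print(n,back(c,uv,z))
a=cv2.resize(im[140:240,120:240],None,fx=6,fy=6,interpolation=cv2.INTER_CUBIC)[:360]
b=cv2.resize(im[190:235,330:440],None,fx=6,fy=5,interpolation=cv2.INTER_CUBIC)
w=np.zeros((590,720,3),np.uint8);w[:360]=a;w[365:590,:660]=b
cv2.imwrite('pics/crop1.png',w[:,:,::-1])
```

```text
A [ 0.47180162 -0.31489433  0.05      ] 0.5672347032417991
B [ 0.57329901 -0.50577111  0.05      ] 0.7645104172085676
C [ 0.35719753 -0.53263341  0.05      ] 0.6413177305946687
blk [ 0.61708041 -0.29737867  0.05      ] 0.6849980324680301
mouth L [0.58515026 0.0594667  0.018     ]
mouth R [0.54243874 0.05990202 0.018     ]
stop a [0.60473057 0.26601032 0.018     ]
stop b [0.54928052 0.26605353 0.018     ]
mag l [0.57310139 0.15674981 0.024     ]
mag r [0.57080211 0.09613701 0.024     ]
```

View pics/crop1.png

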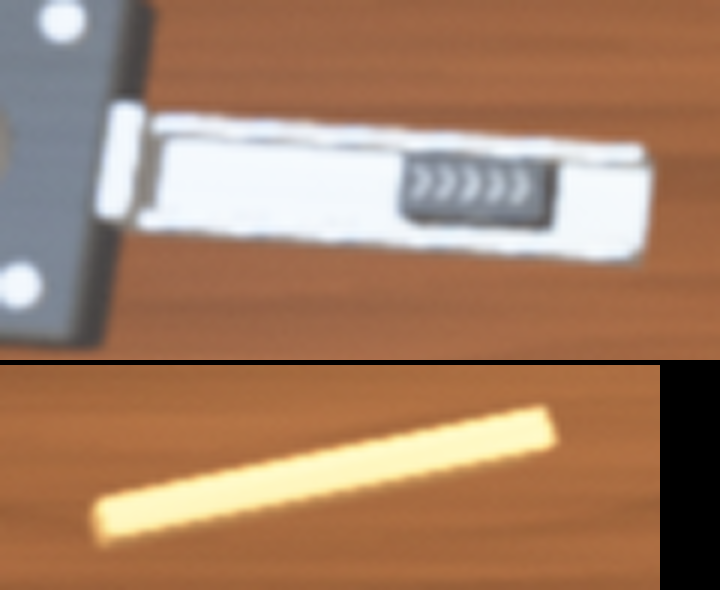

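The crop shows the channel with the magazine in the mouth half: walls from crop (150,113)/(138,230) to (645,145)/(640,262), magazine from (403,152) to (555,228). The nearest stick is below, from (95,500) to (557,443).

Run:
```python
from h import *
c=dict(np.load('pics/top0.npz'))
P=lambda u,v,z:back(c,(120+u/6,140+v/6),z)[:2]
a,b,d,e=P(645,145,.018),P(640,262,.018),P(152,113,.018),P(138,230,.018)
print('mouth',a,b,'stop',d,e,'w',np.linalg.norm(a-b),'L',np.linalg.norm((a+b-d-e)/2))
f,g=P(142,103,.03),P(128,220,.03);print('plate front',f,g,np.linalg.norm(f-g))
m=(a+b)/2;s=(f+g)/2
ax=s-m;print('len',np.linalg.norm(ax),'yaw from +y',np.arctan2(-ax[0],ax[1]), 'origin',(m+s)/2)
print('mag ends',P(403,192,.024),P(553,192,.024))
im=c['frame'].astype(int)
mask=np.zeros(im.shape[:2],np.uint8);sub=im[190:235,335:435]
mask[190:235,335:435]=((sub[...,2]>150)&(sub[...,0]>220))
v,u=np.nonzero(mask);K=np.array([back(c,(x,y),.05)[:2] for x,y in zip(u,v)])
(ce,sz,an)=cv2.minAreaRect((K*1000).astype(np.float32));print('stick',ce,sz,an)
w,V=np.linalg.eigh(np.cov(K.T));print(K.mean(0),V[:,1],np.arctan2(V[1,1],V[0,1]))
o=get_obs()
from scipy.spatial.transform import Rotation as R
q=o['orientation'];print(R.from_quat([q[1],q[2],q[3],q[0]]).as_matrix())
```

```text
mouth [0.58979404 0.06090581] [0.54077612 0.06063135] stop [0.60262086 0.262572  ] [0.55344585 0.26399877] w 0.04901868461230668 L 0.2029176585372513
plate front [0.60323691 0.26136232] [0.55462393 0.26272961] 0.048632204760668235
len 0.2017393931669693 yaw from +y -0.06769014050419506 origin [0.57210775 0.16140727]
mag ends [0.56809998 0.15601704] [0.56830157 0.09559849]
stick (469.7274169921875, -314.94708251953125) (16.937400817871094, 179.08404541015625) 13.954721450805664
[ 0.46970957 -0.31535016] [-0.24320058  0.96997602] 1.816460467669346
[[ 9.25731062e-01  3.78182220e-01 -4.56867230e-04]
 [ 3.78182320e-01 -9.25728791e-01  2.08292981e-03]
 [ 3.64791869e-04 -2.10101193e-03 -9.99997726e-01]]
```

```bash
cat >> h.py <<'E'
from scipy.spatial.transform import Rotation as Ro
def move(p,yaw,o=None):
    "offset cm, dr deg to TCP p with tool down and tool y at world angle yaw (deg)"
    o=o or get_obs(); q=o['orientation']; R0=Ro.from_quat([q[1],q[2],q[3],q[0]])
    y=np.array([np.cos(np.radians(yaw)),np.sin(np.radians(yaw)),0]); z=np.array([0,0,-1.])
    T=Ro.from_matrix(np.c_[np.cross(y,z),y,z])
    print('off',np.round(R0.inv().apply(np.array(p)-o['eef_pos'])*100,2),'dr',np.round((R0.inv()*T).as_rotvec(degrees=True),2))
E
python3 -c "
from h import *
move([.470,-.315,.17],14)"
```

```text
off [ 31.59 -10.48   6.85] dr [-8.000e-02 -1.000e-01 -8.178e+01]
```

Call:
{"method": "carry_out", "body": {"offset": [[4,-1.3,0.8],[8,-2.6,1.7],[12,-4,2.6],[16,-5.3,3.4],[20,-6.6,4.3],[24,-8,5.2],[28,-9.3,6],[30.5,-10.1,6.6],[31.6,-10.5,6.85],[31.6,-10.5,6.85]], "dr": [[0,0,-9],[0,0,-18],[0,0,-28],[0,0,-38],[0,0,-48],[0,0,-58],[0,0,-68],[0,0,-76],[-0.1,-0.1,-81.8],[-0.1,-0.1,-81.8]], "grip": 6}}

```text
t: 1.35
eef_pos: [0.4703, -0.3145, 0.1699]
orientation: [0.0, 0.615, 0.788, -0.001]
force: [-0.6, -1.0, 0.4]
finger_gap: 0.06
gripper_force: 0.0
```

Run:
```python
from h import *
c=snap('wrist','w1.png')
o=get_obs();print(o['t'],o['eef_pos'],o['orientation'],o['finger_gap'],o['qpos'])
im=c['frame'].astype(int)
m=((im[...,2]>140)&(im[...,0]>200)&(im[...,0]-im[...,2]>25)).astype(np.uint8)
n,l,s,ce=cv2.connectedComponentsWithStats(m)
for i in range(1,n):
    if s[i,4]>800:
        v,u=np.nonzero(l==i);K=np.array([back(c,(x,y),.05)[:2] for x,y in zip(u,v)])
        print(s[i],cv2.minAreaRect((K*1000).astype(np.float32)))
move([.470,-.315,.03],14)
```

```text
1.4 [ 0.47000164 -0.31520063  0.17023011] [ 3.02549226e-04  6.15855009e-01  7.87859099e-01 -7.46483208e-04] 0.06001524299306594 [-7.42869958e-01  2.52598219e-01  1.63494213e+00 -1.51602551e-03
  1.25333103e+00 -9.86251582e-01]
[ 307   74   23  225 4858] ((471.23797607421875, -312.07196044921875), (16.721431732177734, 177.71810913085938), 14.218623161315918)
[  462    99    97   206 12465] ((616.8821411132812, -287.4065856933594), (48.87919616699219, 166.1944122314453), 12.878149032592773)
off [ 0.04  0.02 14.02] dr [-0.05  0.08 -0.03]
```

View pics/w1.png

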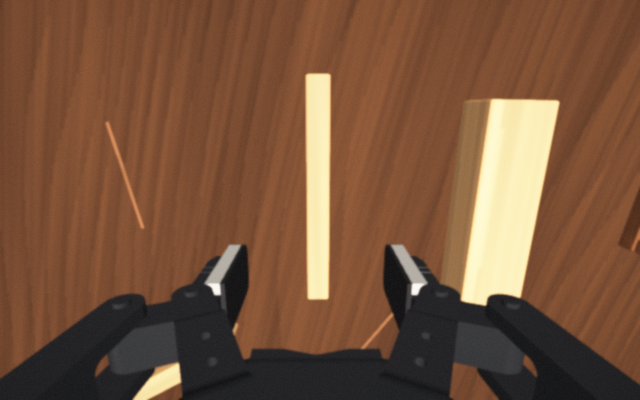

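The wrist view shows the stick centred between the fingers, from (318,74) to (318,298), with the broad block well clear on the right. Descending and gripping.

Call:
{"method": "carry_out", "body": {"offset": [[0,0,3],[0,0,7],[0.1,0,11],[0.1,0,13],[0.1,0,14],[0.1,0,14]], "dr": [[0,0,0],[0,0,0],[0,0,0],[0,0,0],[0,0,0],[0,0,0]]}}

```text
t: 2.15
eef_pos: [0.4697, -0.3153, 0.0306]
orientation: [0.001, 0.616, 0.788, -0.001]
force: [0.2, -0.2, 0.2]
finger_gap: 0.0598
gripper_force: 0.0
```

Call:
{"method": "carry_out", "body": {"offset": [[0,0,0],[0,0,0],[0,0,0],[0,0,0],[0,0,0],[0,0,0]], "dr": [[0,0,0],[0,0,0],[0,0,0],[0,0,0],[0,0,0],[0,0,0]], "grip": 1, "grip_force": 60}}

```text
t: 2.9
eef_pos: [0.4709, -0.3156, 0.032]
orientation: [0.002, 0.615, 0.788, -0.001]
force: [-0.3, 0.7, 4.9]
finger_gap: 0.0173
gripper_force: 59.4
```

Run:
```python
from h import *
o=get_obs();print(o['t'],o['eef_pos'],o['finger_gap'],o['gripper_force'],o['force'])
move([.470,-.314,.12],14)
```

```text
2.9 [ 0.47092741 -0.31559316  0.03198777] 0.017255280305048814 59.41912293434143 [-0.30429072  0.70668269  4.88600987]
off [ 0.14 -0.04 -8.8 ] dr [0.08 0.23 0.02]
```

Call:
{"method": "carry_out", "body": {"offset": [[0,0,-1],[0,0,-4],[0,0,-8.5],[0,0,-8.8]], "dr": [[0,0,0],[0,0,0],[0,0,0],[0,0,0]]}}

```text
t: 3.4
eef_pos: [0.4722, -0.3167, 0.1229]
orientation: [0.005, 0.615, 0.788, -0.001]
force: [-0.2, -0.6, -0.7]
finger_gap: 0.0168
gripper_force: 58.6
```

Run:
```python
from h import *
o=get_obs();print(o['t'],o['eef_pos'],o['finger_gap'],o['gripper_force'],o['force'])
move([.558,-.048,.10],-3.8)
```

```text
3.4 [ 0.47223472 -0.31665583  0.12287186] 0.016761648486141836 58.629655838012695 [-0.20788781 -0.56736502 -0.65173508]
off [24.01 14.82  2.14] dr [ 0.34  0.47 17.83]
```

Call:
{"method": "carry_out", "body": {"offset": [[3,2,0],[7,4.5,0],[11,7,0],[15,9.5,0],[19,12,1],[22,13.6,1.5],[24,14.8,2.1],[24,14.8,2.1],[24,14.8,2.1]], "dr": [[0,0,3],[0,0,6],[0,0,9],[0,0,12],[0,0,15],[0.2,0.3,17],[0.3,0.4,17.8],[0.3,0.4,17.8],[0.3,0.4,17.8]]}}

```text
t: 4.53
eef_pos: [0.5547, -0.0464, 0.0965]
orientation: [-0.004, 0.73, 0.683, -0.001]
force: [0.1, 0.6, -0.7]
finger_gap: 0.0167
gripper_force: 58.7
```

Run:
```python
from h import *
c=snap('wrist','w2.png');d=snap('top','t2.png')
o=get_obs();print(o['t'],o['eef_pos'],o['finger_gap'],o['force'])
w=np.vstack([cv2.resize(c['frame'],(480,300)),cv2.resize(d['frame'][130:230,120:280],(480,300),interpolation=cv2.INTER_CUBIC)])
cv2.imwrite('pics/c2.png',w[:,:,::-1])
move([.558,-.048,.038],-3.8)
```

```text
4.625 [ 0.55516711 -0.0470334   0.09710237] 0.017105515220681145 [-0.64026119 -0.15000993 -0.90534101]
off [-0.1   0.32  5.91] dr [-0.33 -0.21 -0.04]
```

View pics/c2.png

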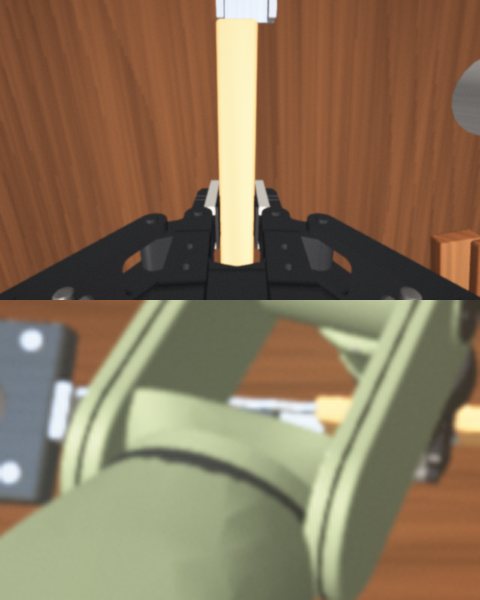

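The wrist view shows the stick end at crop (217-257, 20) and the channel mouth just beyond it at (216-277, 20). The arm covers most of the channel in the top view. Lowering outside the mouth, with a small lateral correction.

Call:
{"method": "carry_out", "body": {"offset": [[0,0.3,2],[0,0.3,4.5],[-0.1,0.3,5.9],[-0.1,0.3,5.9],[-0.1,0.3,5.9]], "dr": [[-0.3,-0.2,0],[-0.3,-0.2,0],[-0.3,-0.2,0],[-0.3,-0.2,0],[-0.3,-0.2,0]]}}

```text
t: 5.25
eef_pos: [0.5589, -0.0475, 0.0391]
orientation: [0.0, 0.73, 0.683, 0.001]
force: [0.6, 0.7, -0.7]
finger_gap: 0.0168
gripper_force: 58.7
```

Run:
```python
from h import *
c=snap('wrist','w3.png');d=snap('side','s3.png')
o=get_obs();print(o['t'],o['eef_pos'],o['force'])
w=np.hstack([cv2.resize(c['frame'][:140,240:420],None,fx=2.2,fy=4),cv2.resize(d['frame'][100:240,220:360],(395,560),interpolation=cv2.INTER_CUBIC)])
cv2.imwrite('pics/c3.png',w[:,:,::-1])
move([.558,-.048,.038],-3.8)
for yv in(-.1,-.0,.1):
  for xv in(-.023,.023):
    s=.066;X=[.572+s*yv+xv,.1614+yv-s*xv,.018];print(yv,xv,proj(c,X))
```

```text
5.35 [ 0.55917511 -0.04736326  0.03941639] [ 0.73375539  0.33375339 -0.91867052]
off [-0.07 -0.11  0.14] dr [ 0.12 -0.    0.02]
-0.1 -0.023 [258.42956039   2.24057149]
-0.1 0.023 [370.51809613   2.32324901]
-0.0 -0.023 [ 245.34588891 -333.13328959]
-0.0 0.023 [ 383.22112736 -332.80453258]
0.1 -0.023 [ 224.44011218 -869.01124042]
0.1 0.023 [ 403.51201954 -868.11311832]
```

View pics/c3.png

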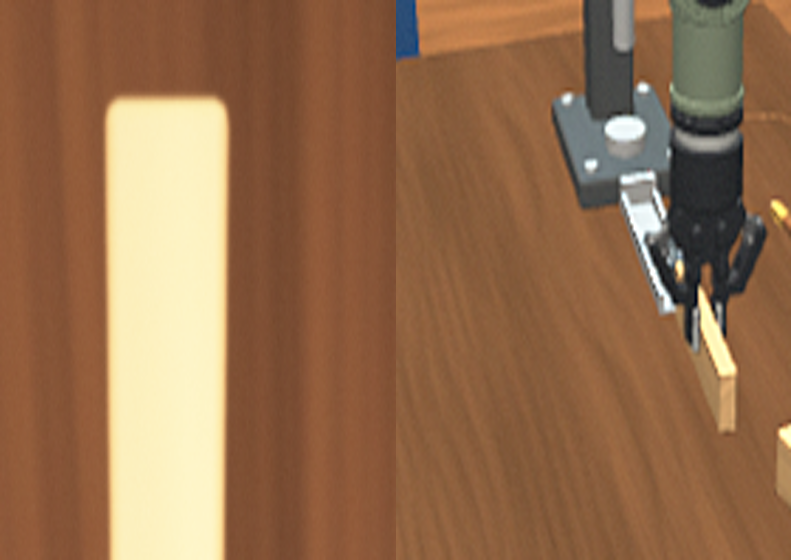

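The wrist crop shows the stick's end at (105-228, 97), with the mouth out of view ahead of it. In the side crop the stick lies in front of the channel. I'll check the mouth position in the earlier wrist frame and the stick position in this one.

Run:
```python
from h import *
c=dict(np.load('pics/w2.npz'));im=c['frame'].astype(int)
g=im.min(2); # channel: bright grey-white (blue high)
for v in(3,8,12,16,20,24,28):
    u=np.nonzero((im[v,250:400,2]>120)&(abs(im[v,250:400,0]-im[v,250:400,2])<45))[0]+250
    s=np.nonzero((im[v,250:400,0]>220)&(im[v,250:400,0]-im[v,250:400,2]>45))[0]+250
    print(v,u.min() if len(u) else 0,u.max() if len(u) else 0,'stick',(s.min(),s.max()) if len(s) else 0)
def P(c,x,y,z,s=.066):return proj(c,[.572+s*y+x,.1614+y-s*x,z])
for x in(-.023,-.017,.017,.023):print('pred',x,P(c,x,-.1,.018))
c=dict(np.load('pics/w3.npz'))
for u,v in((288,25),(343.5,25),(291,140),(342,140)):print('stick w3',back(c,(u,v),.0575)[:2])
```

```text
3 287 369 stick 0
8 288 369 stick 0
12 288 369 stick 0
16 288 368 stick 0
20 288 368 stick 0
24 290 366 stick 0
28 342 357 stick (np.int64(289), np.int64(341))
pred -0.023 [283.44572173  35.25654049]
pred -0.017 [293.85815009  35.25077511]
pred 0.017 [352.94102363  35.21806081]
pred 0.023 [363.3813957   35.21227995]
stick w3 [0.55606687 0.04475131]
stick w3 [0.57333577 0.04362142]
stick w3 [0.5540104  0.00940927]
stick w3 [0.57126166 0.00827174]
```

Call:
{"method": "carry_out", "body": {"offset": [[0.5,0.15,0.1],[1.2,0.15,0.1],[2,0.15,0.1],[2.8,0.15,0.1],[3.6,0.15,0.1],[4.3,0.15,0.1],[5,0.15,0.1],[5.5,0.15,0.1]], "dr": [[0,0,0],[0,0,0],[0,0,0],[0,0,0],[0,0,0],[0,0,0],[0,0,0],[0,0,0]]}}

```text
t: 6.35
eef_pos: [0.5633, 0.0082, 0.0373]
orientation: [-0.0, 0.73, 0.683, 0.0]
force: [-0.1, 0.2, -1.1]
finger_gap: 0.0168
gripper_force: 58.7
```

Call:
{"method": "carry_out", "body": {"offset": [[0.5,0,0],[1.1,0,0],[1.7,0,0],[2.3,0,0],[2.9,0,0],[3.5,0,0],[4.1,0,0],[4.7,0,0],[5.3,0,0],[5.9,0,0],[6.5,0,0],[7.1,0,0],[7.7,0,0],[8.3,0,0],[8.8,0,0],[9.2,0,0]], "dr": [[0,0,0],[0,0,0],[0,0,0],[0,0,0],[0,0,0],[0,0,0],[0,0,0],[0,0,0],[0,0,0],[0,0,0],[0,0,0],[0,0,0],[0,0,0],[0,0,0],[0,0,0],[0,0,0]]}}

```text
t: 8.35
eef_pos: [0.5693, 0.0999, 0.0373]
orientation: [-0.0, 0.73, 0.683, 0.0]
force: [-0.0, -1.5, -0.4]
finger_gap: 0.0171
gripper_force: 58.7
```

Run:
```python
from h import *
c=snap('wrist','w4.png');d=snap('top','t4.png');e=snap('side','s4.png')
o=get_obs();print(o['t'],o['eef_pos'],o['force'],o['finger_gap'])
w=np.vstack([cv2.resize(c['frame'][:,120:520],(300,300)),cv2.resize(e['frame'][70:220,230:380],(300,300))])
w=np.hstack([w,cv2.resize(d['frame'][130:230,80:160],(480,600),interpolation=cv2.INTER_CUBIC)])
cv2.imwrite('pics/c4.png',w[:,:,::-1])
```

```text
8.5 [0.56930593 0.09998528 0.03728053] [-0.3786111   0.54685835 -1.48324722] 0.0168080525814357
```

View pics/c4.png

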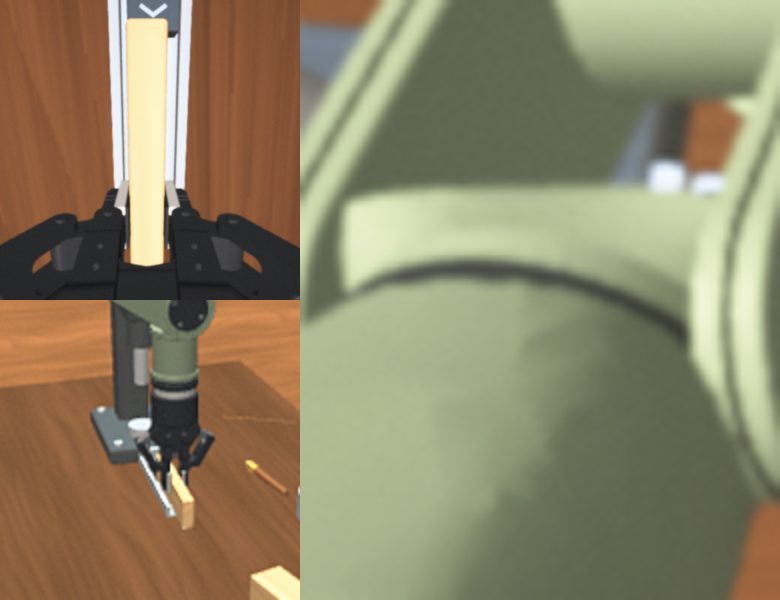

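The stick is centred in the channel in the wrist view (channel 110-190, stick 128-167), with the magazine just ahead of its end. About 1 cm remains, so I'll creep until contact.

Call:
{"method": "carry_out", "body": {"offset": [[0.2,0,0],[0.4,0,0],[0.6,0,0],[0.7,0,0],[0.8,0,0],[0.9,0,0],[0.9,0,0]], "dr": [[0,0,0],[0,0,0],[0,0,0],[0,0,0],[0,0,0],[0,0,0],[0,0,0]]}}

```text
t: 9.38
eef_pos: [0.5699, 0.1087, 0.0373]
orientation: [-0.0, 0.73, 0.683, 0.0]
force: [-0.3, -0.6, -1.4]
finger_gap: 0.017
gripper_force: 58.7
```

Call:
{"method": "carry_out", "body": {"offset": [[0.1,0,0],[0.2,0,0],[0.2,0,0]], "dr": [[0,0,0],[0,0,0],[0,0,0]]}}

```text
t: 9.75
eef_pos: [0.57, 0.1107, 0.0373]
orientation: [-0.0, 0.73, 0.683, 0.0]
force: [-0.4, -1.5, -1.1]
finger_gap: 0.0172
gripper_force: 58.7
```

Call:
{"method": "carry_out", "body": {"offset": [[0.1,0,0],[0.2,0,0],[0.2,0,0]], "dr": [[0,0,0],[0,0,0],[0,0,0]]}}

```text
t: 10.12
eef_pos: [0.5702, 0.1127, 0.0373]
orientation: [-0.0, 0.73, 0.683, 0.0]
force: [0.2, -0.9, -0.8]
finger_gap: 0.0171
gripper_force: 58.7
```

Call:
{"method": "carry_out", "body": {"offset": [[0.1,0,0],[0.15,0,0],[0.15,0,0]], "dr": [[0,0,0],[0,0,0],[0,0,0]]}}

```text
t: 10.5
eef_pos: [0.5703, 0.1141, 0.0373]
orientation: [-0.0, 0.73, 0.683, 0.0]
force: [-0.7, -0.5, -1.5]
finger_gap: 0.0169
gripper_force: 58.7
```

Call:
{"method": "carry_out", "body": {"offset": [[0.1,0,0],[0.2,0,0],[0.2,0,0]], "dr": [[0,0,0],[0,0,0],[0,0,0]]}}

```text
t: 10.88
eef_pos: [0.5704, 0.1148, 0.0375]
orientation: [0.0, 0.73, 0.684, -0.001]
force: [-1.6, -5.0, 0.1]
finger_gap: 0.0173
gripper_force: 58.9
```

Run:
```python
from h import *
c=snap('wrist','w5.png')
o=get_obs();print(o['t'],o['eef_pos'],o['force'])
w=cv2.resize(c['frame'][:80,230:410],None,fx=4,fy=6,interpolation=cv2.INTER_CUBIC)
cv2.imwrite('pics/c5.png',w[:,:,::-1])
for v in(5,20,30): print(back(c,(317,v),.0555))
```

```text
10.925 [0.57039174 0.11478458 0.03749324] [-1.01668044 -4.47604159  1.64052059]
[0.57689937 0.21215357 0.0555    ]
[0.57663343 0.20798099 0.0555    ]
[0.57645301 0.20515029 0.0555    ]
```

View pics/c5.png

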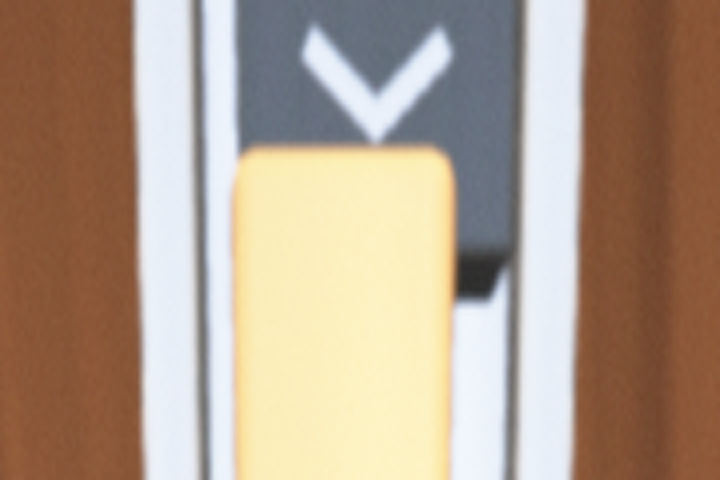

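The stick's end is on the magazine (crop row about 150) and the force is rising. I'll push a little more to confirm it is against the stop.

Call:
{"method": "carry_out", "body": {"offset": [[0.1,0,0],[0.2,0,0],[0.3,0,0],[0.3,0,0]], "dr": [[0,0,0],[0,0,0],[0,0,0],[0,0,0]]}}

```text
t: 11.42
eef_pos: [0.5706, 0.1149, 0.0378]
orientation: [0.002, 0.73, 0.684, -0.003]
force: [-2.4, -13.8, 3.4]
finger_gap: 0.0168
gripper_force: 59.4
```

Position is unchanged at 14 N, so the magazine is against the stop. Retracting, then lifting.

Call:
{"method": "carry_out", "body": {"offset": [[-0.3,0,0],[-0.8,0,0],[-1.5,0,0],[-2.5,0,0],[-3.5,0,-0.5],[-4.5,0,-2.5],[-6,0,-5],[-8,0,-8],[-9,0,-9],[-9,0,-9]], "dr": [[0,0,0],[0,0,0],[0,0,0],[0,0,0],[0,0,0],[0,0,0],[0,0,0],[0,0,0],[0,0,0],[0,0,0]]}}

```text
t: 12.68
eef_pos: [0.5656, 0.0284, 0.1288]
orientation: [0.001, 0.731, 0.683, 0.001]
force: [0.4, -0.1, -1.8]
finger_gap: 0.0169
gripper_force: 58.7
```

Run:
```python
from h import *
o=get_obs();print(o['t'],o['eef_pos'],o['force'],o['finger_gap'])
move([.470,-.315,.12],14)
```

```text
12.675 [0.56555436 0.02843292 0.12876245] [ 0.41406028 -0.09595916 -1.79580741] 0.01686612223845984
off [-34.91  -7.22   0.83] dr [ 1.600e-01 -1.000e-02 -1.786e+01]
```

Call:
{"method": "carry_out", "body": {"offset": [[-3,-0.6,0],[-7,-1.5,0],[-11,-2.3,0],[-15,-3.1,0],[-19,-4,0],[-23,-4.8,0],[-27,-5.6,0.3],[-31,-6.4,0.6],[-34,-7,0.8],[-34.9,-7.2,0.8],[-34.9,-7.2,0.8],[-34.9,-7.2,0.8]], "dr": [[0,0,-1.5],[0,0,-3.5],[0,0,-5.5],[0,0,-7.5],[0,0,-9.5],[0,0,-11.5],[0,0,-14],[0,0,-16],[0,0,-17.8],[0.2,0,-17.8],[0.2,0,-17.8],[0.2,0,-17.8]]}}

```text
t: 14.18
eef_pos: [0.47, -0.3128, 0.1187]
orientation: [-0.002, 0.615, 0.788, -0.001]
force: [0.6, -0.3, -1.2]
finger_gap: 0.017
gripper_force: 58.7
```

Run:
```python
from h import *
c=snap('top','t6.png');d=snap('side','s6.png')
o=get_obs();print(o['t'],o['eef_pos'],o['force'],o['finger_gap'])
w=np.hstack([cv2.resize(c['frame'][135:215,100:240],(480,400),interpolation=cv2.INTER_CUBIC),cv2.resize(d['frame'][180:340,240:360],(300,400),interpolation=cv2.INTER_CUBIC)])
cv2.imwrite('pics/c6.png',w[:,:,::-1])
move([.470,-.315,.032],14)
```

```text
14.275 [ 0.47017993 -0.31298657  0.11900102] [-0.06681974 -0.00205669 -1.17211432] 0.01701269595784956
off [-0.21 -0.04  8.7 ] dr [-0.2 -0.1  0.1]
```

View pics/c6.png

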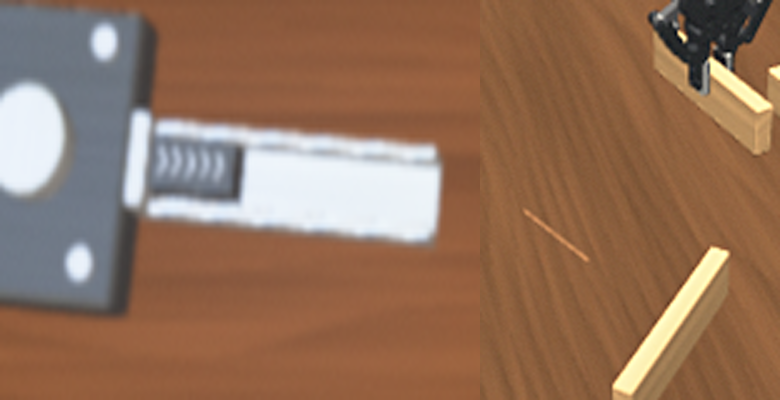

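The magazine, at crop (150-242, 135-200), sits flush against the stop plate, and the stick is level in the gripper. Setting it down.

Call:
{"method": "carry_out", "body": {"offset": [[-0.2,0,3],[-0.2,0,6],[-0.2,0,7.8],[-0.2,0,8.3],[-0.2,0,8.6],[-0.2,0,8.7],[-0.2,0,8.7]], "dr": [[-0.2,-0.1,0],[-0.2,-0.1,0],[-0.2,-0.1,0],[-0.2,-0.1,0],[-0.2,-0.1,0],[-0.2,-0.1,0],[-0.2,-0.1,0]]}}

```text
t: 15.15
eef_pos: [0.4705, -0.3167, 0.0329]
orientation: [0.001, 0.616, 0.788, -0.0]
force: [-1.0, -0.3, -1.2]
finger_gap: 0.0171
gripper_force: 58.7
```

Call:
{"method": "carry_out", "body": {"offset": [[0,0,0.1],[0,0,0.15],[0,0,0.15]], "dr": [[0,0,0],[0,0,0],[0,0,0]]}}

```text
t: 15.52
eef_pos: [0.4705, -0.3167, 0.032]
orientation: [0.001, 0.615, 0.788, -0.0]
force: [-1.3, 1.5, 5.3]
finger_gap: 0.017
gripper_force: 59.8
```

Call:
{"method": "carry_out", "body": {"offset": [[0,0,0],[0,0,0],[0,0,0],[0,0,0],[0,0,0]], "dr": [[0,0,0],[0,0,0],[0,0,0],[0,0,0],[0,0,0]], "grip": 5}}

```text
t: 16.15
eef_pos: [0.47, -0.3162, 0.0305]
orientation: [0.0, 0.616, 0.788, -0.0]
force: [-0.1, -0.2, 0.4]
finger_gap: 0.0498
gripper_force: 0.0
```

Call:
{"method": "carry_out", "body": {"offset": [[0,0,-1],[0,0,-4],[0,0,-8],[0,0,-12],[0,0,-15],[-3,0,-15],[-8,0,-15],[-8,0,-15]], "dr": [[0,0,0],[0,0,0],[0,0,0],[0,0,0],[0,0,0],[0,0,0],[0,0,0],[0,0,0]]}}

```text
t: 17.15
eef_pos: [0.4897, -0.397, 0.1815]
orientation: [0.002, 0.617, 0.787, -0.001]
force: [0.4, 0.3, 0.2]
finger_gap: 0.0498
gripper_force: 0.0
```

Run:
```python
from h import *
c=snap('top','t7.png');d=snap('side','s7.png')
o=get_obs();print(o['t'],o['eef_pos'],o['force'],o['finger_gap'])
w=np.hstack([cv2.resize(c['frame'],(480,300)),cv2.resize(d['frame'][180:340,260:360],(188,300))])
cv2.imwrite('pics/c7.png',w[:,:,::-1])
```

```text
17.25 [ 0.48911157 -0.39379208  0.18076123] [ 0.38209052 -0.79261674 -0.35686673] 0.05022437777413859
```

View pics/c7.png

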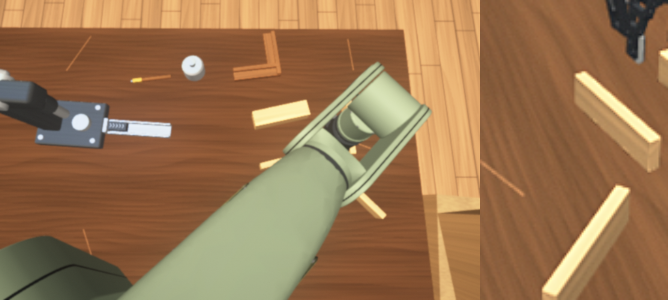

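The stick stands free on the bench (side crop 575-660, 70-170), the magazine is still home at (117,126), and the block is unmoved.

```bash
python3 -c "
from workcell import ticket
print(ticket.sign_off())"
```

```text
the job is handed in; nothing more can be done
None
```

The magazine is fully home against the end stop, the push stick is back on the bench clear of the press, the broad block was left alone, and the job was handed in at about 17 s of the 48 s allowed.

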